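Open the orange-banded gasket canister

TASK

Open the steel canister with the orange band: lift its loose lid straight off by the black knob and set it down gently, knob up, wholly on the green mat, then let go. Leave the canister standing where it is, and leave the lid on the blue-banded canister alone.

Things in the scene. Friction and masses are not known exactly. Their poses are not given: they have to be found in the camera images.
- lid_orange: lid of the orange-banded canister: loose round steel lid, 116 mm across, 0.2 to 0.4 kg, with a plug 92 mm across beneath and an upright black knob in the middle. Origin: centre of the plug's underside, z up. Above it: plate 8 to 14 mm, stem (18 mm across) 14 to 30, knob (smooth, 30 mm across) 30 to 56. Seated, its plate rests on the rim, origin 77 mm above the table; plug has 5 mm play all round
- canister_orange: upright open steel canister with the orange band around it, which shows from above as an orange ring round the lid: 110 mm across, 85 mm high, wall 4 mm, band 132 mm across from 52 to 74 mm up; about 0.9 kg, standing loose on the table. Origin: centre of its underside on the table, z up
- mat: fixed flat square green mat, 190 x 190 mm, 4 mm thick, free of other things. Origin: centre of its underside at table height; x and y along its edges, z up
- lid_blue: the other lid, of the same make and size and with the same origin, on an equal canister whose band is blue; to be left alone
Not all that is in view belongs to the job. Leave any turquoise look-alike of the lid_orange alone. What is shaped like the canister_orange but turquoise is not meant.

How it is judged:
By the outcome, as a careful person would: the job done as asked, in the order asked, and still so for the second after the job is handed in, with the robot touching nothing.
It also fails if it takes over 45 s, if anything falls off the work surface, if the arm or the gripper's body presses on something with over 40 N, if the wrist force passes 120 N, or if a joint passes its speed limit or range.

ROBOT

A 6-joint arm with a two-finger parallel gripper is mounted at the origin on the work surface. World frame = base frame: x ahead of the robot, y to its left, z up, the work surface at z = 0. Lengths are in mm, angles in degrees, forces in N, time in s.
With the tool pointing down it reaches from about 300 to 850 mm from the base axis. Payload 4.2 kg.
Tool frame: the origin (TCP) lies on the centre line of the jaws, within the pads' length; the fingertips stand 8 mm ahead of it and the grasp point (between the pads) lies 11 mm behind it; z points along the fingers, y is the line along which they close (so a half turn about z gives the same grasp; the last joint's range is limited). The gripper opens to 91 mm and grips with 3 to 60 N. Pads are 32 mm wide; open, the fingers measure 118 mm over their backs; the gripper's body (76 mm by 178 mm) begins 60 mm behind the grasp point.
Start: joints at [-1.146, 18.312, 89.639, -0, 72.044, -1.146], TCP at [575.015, 0, 221.976] pointing down, gripper open.
Joint ranges: [-177.97, 177.97], [-48.28, 115.42], [12.27, 149.76], [-77.06, 257.06], [2.81, 150.46], [-146.56, 146.56]. Speed limits (degrees/s): [147.25, 147.25, 180, 180, 180, 180].

INTERFACE

Orientations are given as [roll, pitch, yaw] about the fixed x, y, z axes, in that order (R = Rz(yaw) Ry(pitch) Rx(roll)).
In Python, from workcell import telemetry, eyes, ticket gives the robot as it stands. The module is installed in compiled form; this text tells all that it offers.
- The arm moves only by the shell command python3 -m crank 'ROWS' [OPENING] [FORCE]. ROWS is JSON, a list of rows, each an object of numbers: "dx", "dy", "dz": the shift along the world's x, y, z normalised to -1 to 1, where 1 is 80 cm; "yaw": the turn about the world's z normalised to -1 to 1, where 1 is 5 degrees. A call has 1 to 10 rows; each row shifts and turns the commanded pose from where the row before left it; what a row does not reach is not made up. A row lasts 1/8 s, in which the tool goes at most 62.5 mm and 10.7 degrees, less where a joint would pass 70% of its speed; a pose out of reach is approached as far as the arm can. A call with a number of a shift or a turn outside -1 to 1 is refused whole. A call with a gripper value outside its range is refused whole. OPENING is the opening, from 0 (shut) to 1 (fully open), set as the call begins (- or left out, the last holds). The fingers move at their own pace and stop on an object; FORCE is the grip in N (left out, the last holds). Time passes only in rows, so rows that do not move let the fingers close. It gives the time, the measured TCP pose, the force, the opening and the grip force at its end, in the units of the state.
- telemetry.state(): the state, without advancing time (a new reading comes with each control period).
- eyes.grab_frame(name): name is "scene" or "side" or "wrist"; returns the picture (400x640x3 uint8, red, green, blue); there is no depth.
- eyes.calibration(name): a dict with "camera_matrix" (3x3 intrinsics, pixels), "world_from_camera" (4x4, takes a point from camera to world coordinates). Camera axes: x right, y down, z forward; pixel columns grow to the right and rows downward; lengths in mm; the calibration is good to about 2 mm. The wrist camera is an equidistant fisheye: a pixel r from the principal point sees the ray r / f radians off the axis. A picture is of the moment at which its call begins: read the wrist's pose just before it. calibration takes no time and is no camera call; for the wrist camera it gives the pose at the moment of the call.
- ticket.job_done(): hands the job in; it is judged then, once.
The state is a dict: "time_s": time; "qpos": joint angles; "qvel": joint speeds; "effort": joint torques, N m; "ee_pos": TCP position; "ee_rot": TCP orientation; "force": force on the tool from outside, world axes, zero at the start; "torque": the same for the moment, N m; "gripper_width": finger opening in mm; "gripper_force": force on a finger pad.
Only numpy, scipy, OpenCV 4.12 (cv2) and the standard library are available. Lean on these libraries where they do the work, as an engineer would, in place of code of your own. Each camera call takes 0.05 s, during which the arm holds its last target. There are 200 camera calls.

## Working session

There is one attempt and no reset: what is moved stays moved. The work goes in short steps, Python scripts to look and compute and a shell command to move; the robot and the scene stay as the last step left them, time stands still between calls to the robot, and variables do not carry over. Pictures are saved under pics/ and viewed, at most 10 in all, crops included, and the job is handed in when it is done.

```bash
mkdir -p pics
python3 - <<'E'
from workcell import telemetry, eyes
import cv2,numpy as np
for n in("scene","side"):
    c=eyes.calibration(n);print(n,np.round(c["camera_matrix"],1).tolist(),np.round(c["world_from_camera"],3).tolist())
    cv2.imwrite(f"pics/{n}0.png",cv2.cvtColor(eyes.grab_frame(n),cv2.COLOR_RGB2BGR))
c=eyes.calibration("wrist");print(np.round(c["camera_matrix"],1).tolist(),np.round(c["world_from_camera"],3).tolist())
print(telemetry.state())
E
```

```text
scene [[487.5, 0.0, 321.7], [0.0, 487.5, 206.2], [0.0, 0.0, 1.0]] [[-0.826, 0.459, -0.328, 807.186], [0.564, 0.681, -0.467, 647.084], [0.009, -0.57, -0.821, 1088.409], [0.0, 0.0, 0.0, 1.0]]
side [[378.6, 0.0, 321.5], [0.0, 378.6, 200.8], [0.0, 0.0, 1.0]] [[-0.92, -0.218, 0.325, 89.424], [-0.391, 0.545, -0.742, 846.235], [-0.016, -0.81, -0.587, 678.899], [0.0, 0.0, 0.0, 1.0]]
[[309.7, 0.0, 317.1], [0.0, 309.7, 202.2], [0.0, 0.0, 1.0]] [[1.0, 0.001, -0.001, 575.18], [0.0, -0.963, -0.268, 76.218], [-0.001, 0.268, -0.963, 384.474], [0.0, 0.0, 0.0, 1.0]]
{'time_s': 0.1, 'qpos': array([-1.14803209e+00,  1.83476952e+01,  8.96991099e+01, -5.53675194e-04,
        7.20436442e+01, -1.14503529e+00]), 'qvel': array([ 0.05125558, -0.12195276, -0.19446551, -0.00081788,  0.00517   ,
       -0.15666355]), 'effort': array([ 5.01049108e-04, -4.13330913e+01, -2.32510239e+01,  7.29743019e-02,
        4.21804120e-02, -4.88014211e-05]), 'ee_pos': array([ 5.74564536e+02, -1.47598716e-02,  2.21209252e+02]), 'ee_rot': array([-1.79909558e+02, -1.28114528e-03,  8.99971733e+01]), 'force': array([-0.21315749, -0.03832121, -0.31299535]), 'torque': array([-0.04057196,  0.03850268, -0.04040634]), 'gripper_force': 0.0, 'gripper_width': 91.0858563227956}
```

View pics/scene0.png

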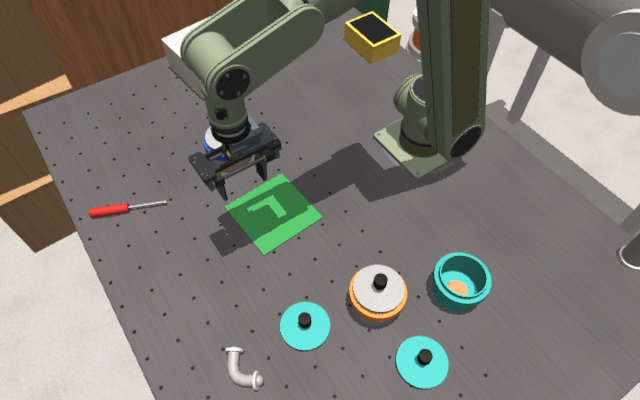

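View pics/side0.png

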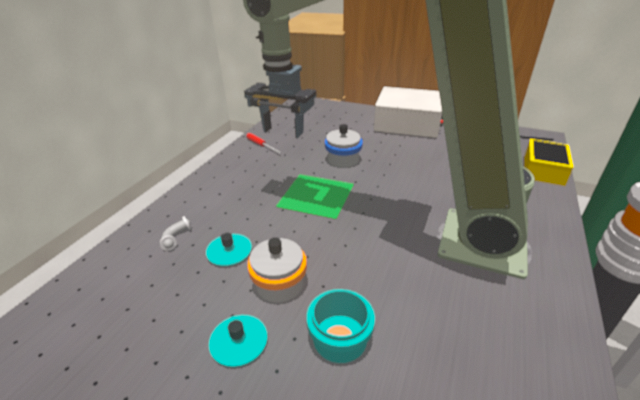

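The scene view shows the orange-banded canister with a steel lid at (378,290), its knob at (380,281). Two turquoise lids lie at (305,325) and (422,360), a turquoise canister stands at (462,280), and the blue-banded canister is behind the gripper at (225,138). In the side view these are orange at (278,265) with knob (275,245), turquoise lids at (228,249) and (238,340), turquoise canister at (340,325) and blue at (343,145). The orange-banded one with the steel lid fits the description. The mat is at scene (273,213) and side (316,195).

```bash
cat > h.py <<'E'
from workcell import telemetry, eyes
import cv2,numpy as np
def P(n):
    c=eyes.calibration(n);return np.array(c["camera_matrix"]),np.array(c["world_from_camera"])
def ray(n,uv):
    K,T=P(n);d=T[:3,:3]@np.linalg.solve(K,[*uv,1.]);return T[:3,3],d/np.linalg.norm(d)
def tri(a,b):
    A=np.zeros((3,3));y=np.zeros(3)
    for o,d in(a,b):
        M=np.eye(3)-np.outer(d,d);A+=M;y+=M@o
    x=np.linalg.solve(A,y);return x,[np.linalg.norm((np.eye(3)-np.outer(d,d))@(x-o)) for o,d in(a,b)]
def onz(r,z):
    o,d=r;return o+d*(z-o[2])/d[2]
E
python3 - <<'E'
from h import *
I={n:cv2.imread(f"pics/{n}0.png") for n in("scene","side")}
box={"scene":(365,268,396,300),"side":(262,232,290,258)}
k={};m={}
for n,im in I.items():
    x0,y0,x1,y1=box[n];s=im[y0:y1,x0:x1].max(2)<70
    nn,l,st,ce=cv2.connectedComponentsWithStats(s.astype(np.uint8));i=1+st[1:,4].argmax();k[n]=ce[i]+[x0,y0];print(n,k[n],st[i])
    h=cv2.cvtColor(im,cv2.COLOR_BGR2HSV);g=cv2.inRange(h,(50,120,40),(75,255,255))
    nn,l,st,ce=cv2.connectedComponentsWithStats(g);i=1+st[1:,4].argmax()
    c=cv2.findContours((l==i).astype(np.uint8),0,2)[0][0]
    q=cv2.approxPolyDP(cv2.convexHull(c),6,True)[:,0];pts=np.array([onz(ray(n,p),4) for p in q]);print(n,"mat",q.tolist(),pts.round(0).tolist(),pts.mean(0).round(0));m[n]=q.mean(0)
print("knob",tri(ray("scene",k["scene"]),ray("side",k["side"])));print("mat",tri(ray("scene",m["scene"]),ray("side",m["side"])))
a=[cv2.resize(I["scene"][240:340,300:440],None,fx=2.8,fy=2.8),cv2.resize(I["side"][215:315,210:350],None,fx=2.8,fy=2.8)]
cv2.imwrite("pics/crop1.png",np.hstack(a))
E
```

```text
scene [379.85380117 281.5380117 ] [  8   6  14  16 171]
scene mat [[281, 174], [321, 217], [263, 254], [225, 206]] [[407.0, -126.0, 4.0], [396.0, 58.0, 4.0], [581.0, 69.0, 4.0], [591.0, -116.0, 4.0]] [494. -29.   4.]
side [274.75       249.13333333] [ 8 13 10  9 60]
side mat [[277, 204], [299, 175], [352, 184], [335, 218]] [[582.0, 58.0, 4.0], [592.0, -114.0, 4.0], [408.0, -128.0, 4.0], [395.0, 56.0, 4.0]] [494. -32.   4.]
knob (array([426.76461339, 332.3576405 , 113.68114479]), [np.float64(1.4388290705599613), np.float64(1.4388290705599192)])
mat (array([493.88469438, -29.20781006,   0.68527093]), [np.float64(1.5093493536370202), np.float64(1.509349353637031)])
```

View pics/crop1.png

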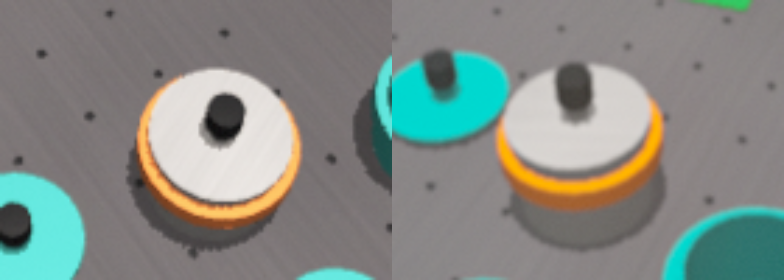

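The crop confirms it: an orange band, a steel lid and a black knob (not turquoise). I'm moving above it for a closer wrist look.

```bash
python3 -m crank '[{"dx":-0.023,"dy":0.05},{"dx":-0.027,"dy":0.06},{"dx":-0.027,"dy":0.06},{"dx":-0.027,"dy":0.06},{"dx":-0.027,"dy":0.06},{"dx":-0.027,"dy":0.06},{"dx":-0.027,"dy":0.06},{},{},{}]' 1 20
python3 - <<'E'
from h import *
print(tri(ray("scene",(380.3,281)),ray("side",(275,245))), "blue",tri(ray("scene",(225,135)),ray("side",(343,143))))
T=np.array(eyes.calibration("wrist")["world_from_camera"]);print(T.round(3).tolist(),telemetry.state()["ee_pos"])
cv2.imwrite("pics/w1.png",cv2.cvtColor(eyes.grab_frame("wrist"),cv2.COLOR_RGB2BGR))
E
```

```text
(array([427.27659556, 332.60516871, 123.35782656]), [np.float64(1.2047833400636658), np.float64(1.20478334006367)]) blue (array([ 492.93504623, -282.08023266,   66.93020272]), [np.float64(6.546472245649827), np.float64(6.546472245649799)])
[[1.0, 0.001, -0.001, 575.18], [0.0, -0.963, -0.268, 76.218], [-0.001, 0.268, -0.963, 384.474], [0.0, 0.0, 0.0, 1.0]] [ 5.74564536e+02 -1.47598716e-02  2.21209252e+02]validation failed for argument at $[0]...
```

View pics/w1.png

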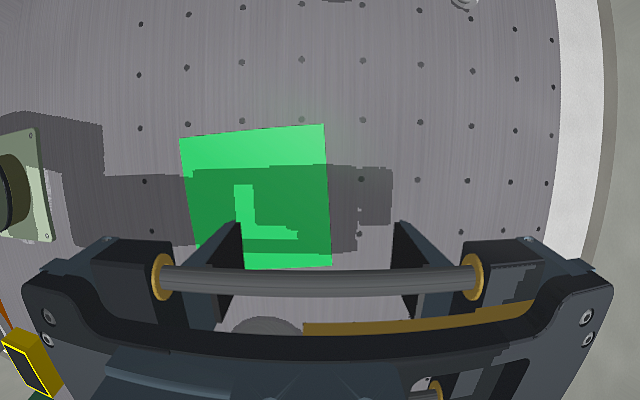

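The arm didn't move because the call was refused, probably over missing keys. The wrist picture shows the mat at (255,195) ahead of the fingers. I'm resending with all keys filled in.

```bash
python3 -m crank '[{"dx":-0.023,"dy":0.05,"dz":0,"yaw":0},{"dx":-0.027,"dy":0.06,"dz":0,"yaw":0},{"dx":-0.027,"dy":0.06,"dz":0,"yaw":0},{"dx":-0.027,"dy":0.06,"dz":0,"yaw":0},{"dx":-0.027,"dy":0.06,"dz":0,"yaw":0},{"dx":-0.027,"dy":0.06,"dz":0,"yaw":0},{"dx":-0.027,"dy":0.06,"dz":0,"yaw":0},{"dx":0,"dy":0,"dz":0,"yaw":0},{"dx":0,"dy":0,"dz":0,"yaw":0}]' 1 20
python3 - <<'E'
from h import *
T=np.array(eyes.calibration("wrist")["world_from_camera"]);print(T.round(3).tolist(),telemetry.state()["ee_pos"])
cv2.imwrite("pics/w2.png",cv2.cvtColor(eyes.grab_frame("wrist"),cv2.COLOR_RGB2BGR))
E
```

```text
time_s: 1.27
ee_pos: [427.0, 327.5, 221.7]
ee_rot: [-180.0, 0.1, 90.0]
force: [1.0, -0.8, 0.7]
gripper_width: 91.3
gripper_force: 0.0
[[1.0, 0.001, 0.0, 427.318], [0.001, -0.963, -0.269, 403.918], [0.0, 0.269, -0.963, 384.853], [0.0, 0.0, 0.0, 1.0]] [426.9692211  327.53348692 221.6765151 ]
```

View pics/w2.png

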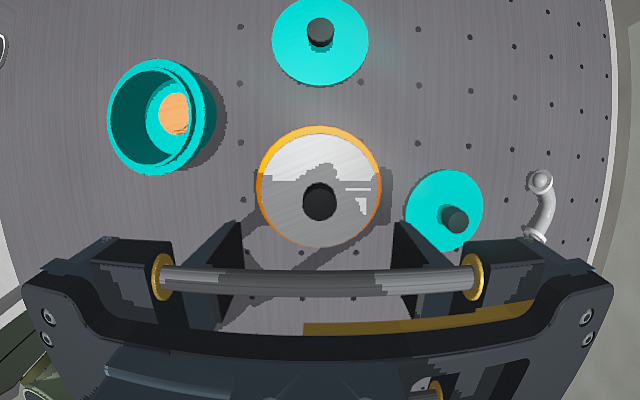

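The wrist view shows the knob at (319,201), centred between the open fingers, with the lid seated at (319,190). That agrees with the two-view fix of about (428, 332). Next I descend to TCP z≈109 and close gently.

```bash
python3 -m crank '[{"dx":0.001,"dy":0.006,"dz":-0.02,"yaw":0},{"dx":0,"dy":0,"dz":-0.035,"yaw":0},{"dx":0,"dy":0,"dz":-0.035,"yaw":0},{"dx":0,"dy":0,"dz":-0.03,"yaw":0},{"dx":0,"dy":0,"dz":-0.02,"yaw":0},{"dx":0,"dy":0,"dz":0,"yaw":0},{"dx":0,"dy":0,"dz":0,"yaw":0},{"dx":0,"dy":0,"dz":0,"yaw":0}]' 1 25
python3 -m crank '[{"dx":0,"dy":0,"dz":0,"yaw":0},{"dx":0,"dy":0,"dz":0,"yaw":0},{"dx":0,"dy":0,"dz":0,"yaw":0},{"dx":0,"dy":0,"dz":0,"yaw":0},{"dx":0,"dy":0,"dz":0,"yaw":0},{"dx":0,"dy":0,"dz":0,"yaw":0},{"dx":0,"dy":0,"dz":0,"yaw":0},{"dx":0,"dy":0,"dz":0,"yaw":0}]' 0 25
```

```text
time_s: 2.33
ee_pos: [428.4, 333.2, 110.9]
ee_rot: [179.9, -0.1, 90.0]
force: [0.2, -0.1, -0.4]
gripper_width: 90.7
gripper_force: 0.0
time_s: 3.32
ee_pos: [428.0, 332.8, 110.0]
ee_rot: [180.0, -0.0, 90.0]
force: [1.3, 0.3, -0.7]
gripper_width: 29.4
gripper_force: 25.0
```

Gripped at 29.4 mm, as expected for a 30 mm knob. I'm lifting slowly and straight up.

```bash
python3 -m crank '[{"dx":0,"dy":0,"dz":0,"yaw":0},{"dx":0,"dy":0,"dz":0.006,"yaw":0},{"dx":0,"dy":0,"dz":0.006,"yaw":0},{"dx":0,"dy":0,"dz":0.01,"yaw":0},{"dx":0,"dy":0,"dz":0.015,"yaw":0},{"dx":0,"dy":0,"dz":0.02,"yaw":0},{"dx":0,"dy":0,"dz":0.025,"yaw":0},{"dx":0,"dy":0,"dz":0.025,"yaw":0},{"dx":0,"dy":0,"dz":0.01,"yaw":0},{"dx":0,"dy":0,"dz":0,"yaw":0}]' 0 35
python3 - <<'E'
from h import *
a=[cv2.cvtColor(eyes.grab_frame(n),cv2.COLOR_RGB2BGR) for n in("side","wrist")]
cv2.imwrite("pics/l1.png",cv2.resize(np.hstack([a[0][120:360,120:440],a[1][100:340,160:480]]),None,fx=1.25,fy=1.25));print(telemetry.state()["force"])
E
```

```text
time_s: 4.58
ee_pos: [428.0, 332.9, 204.3]
ee_rot: [179.9, -0.0, 90.0]
force: [0.4, 0.1, -5.0]
gripper_width: 29.1
gripper_force: 35.0
[ 0.52488196 -0.79230455 -4.57102181]
```

View pics/l1.png

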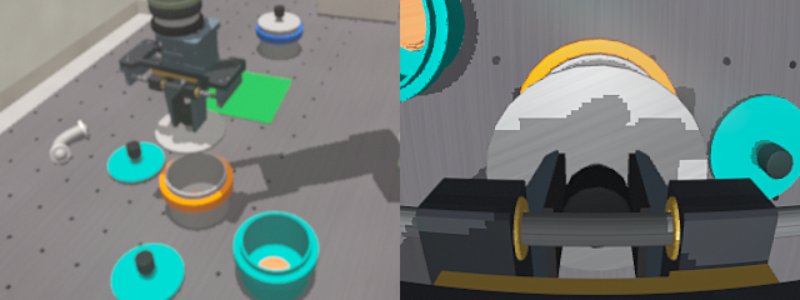

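The lid hangs level in the gripper (wrist crop, about (600,150)). The orange canister stands open in place (side crop, about (197,185)). Now I carry it to the mat.

```bash
python3 -m crank '[{"dx":0.006,"dy":-0.03,"dz":0,"yaw":0},{"dx":0.011,"dy":-0.06,"dz":0,"yaw":0},{"dx":0.011,"dy":-0.06,"dz":0,"yaw":0},{"dx":0.011,"dy":-0.06,"dz":0,"yaw":0},{"dx":0.011,"dy":-0.06,"dz":0,"yaw":0},{"dx":0.011,"dy":-0.06,"dz":0,"yaw":0},{"dx":0.011,"dy":-0.06,"dz":0,"yaw":0},{"dx":0.007,"dy":-0.04,"dz":0,"yaw":0},{"dx":0.004,"dy":-0.021,"dz":0,"yaw":0},{"dx":0,"dy":0,"dz":0,"yaw":0}]' 0 35
python3 -m crank '[{"dx":0,"dy":0,"dz":-0.02,"yaw":0},{"dx":0,"dy":0,"dz":-0.04,"yaw":0},{"dx":0,"dy":0,"dz":-0.04,"yaw":0},{"dx":0,"dy":0,"dz":-0.04,"yaw":0},{"dx":0,"dy":0,"dz":-0.02,"yaw":0},{"dx":0,"dy":0,"dz":-0.01,"yaw":0},{"dx":0,"dy":0,"dz":0,"yaw":0},{"dx":0,"dy":0,"dz":0,"yaw":0}]' 0 35
python3 - <<'E'
from h import *
a=[cv2.cvtColor(eyes.grab_frame(n),cv2.COLOR_RGB2BGR) for n in("side","wrist")]
cv2.imwrite("pics/p1.png",cv2.resize(np.hstack([a[0][80:320,180:500],a[1][100:340,160:480]]),None,fx=1.25,fy=1.25))
E
```

```text
time_s: 5.92
ee_pos: [494.1, -28.3, 203.0]
ee_rot: [-179.9, -0.0, 89.9]
force: [-0.6, 0.5, -3.5]
gripper_width: 29.3
gripper_force: 35.0
time_s: 6.92
ee_pos: [494.9, -27.7, 68.4]
ee_rot: [179.9, 0.0, 90.0]
force: [0.0, -0.4, -3.1]
gripper_width: 29.7
gripper_force: 35.0
```

View pics/p1.png

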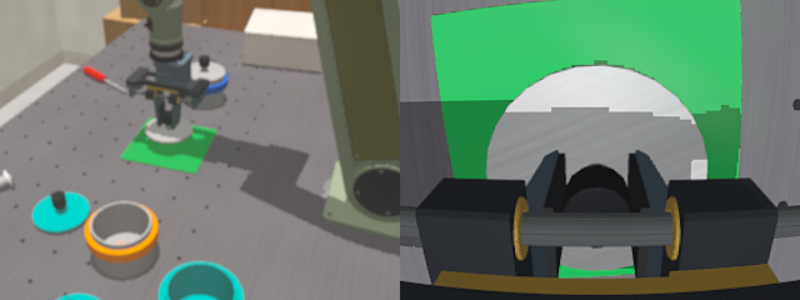

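The lid is centred over the mat, its underside about 31 mm above it. I'm lowering the rest in small steps until contact.

```bash
python3 -m crank '[{"dx":0,"dy":0,"dz":-0.01,"yaw":0},{"dx":0,"dy":0,"dz":-0.01,"yaw":0},{"dx":0,"dy":0,"dz":-0.007,"yaw":0},{"dx":0,"dy":0,"dz":-0.004,"yaw":0},{"dx":0,"dy":0,"dz":-0.002,"yaw":0},{"dx":0,"dy":0,"dz":0,"yaw":0},{"dx":0,"dy":0,"dz":0,"yaw":0}]' 0 35
python3 -m crank '[{"dx":0,"dy":0,"dz":-0.002,"yaw":0},{"dx":0,"dy":0,"dz":-0.001,"yaw":0},{"dx":0,"dy":0,"dz":0,"yaw":0},{"dx":0,"dy":0,"dz":0,"yaw":0}]' 0 35
```

```text
time_s: 7.9
ee_pos: [494.4, -28.0, 41.3]
ee_rot: [180.0, 0.0, 90.0]
force: [0.4, -1.3, -3.9]
gripper_width: 29.3
gripper_force: 35.0
time_s: 8.4
ee_pos: [494.2, -28.0, 38.8]
ee_rot: [180.0, 0.0, 90.0]
force: [0.6, 0.6, -3.5]
gripper_width: 29.2
gripper_force: 35.0
```

```bash
python3 -m crank '[{"dx":0,"dy":0,"dz":-0.001,"yaw":0},{"dx":0,"dy":0,"dz":-0.001,"yaw":0},{"dx":0,"dy":0,"dz":0,"yaw":0},{"dx":0,"dy":0,"dz":0,"yaw":0}]' 0 35
```

```text
time_s: 8.9
ee_pos: [494.2, -28.0, 37.2]
ee_rot: [180.0, -0.0, 90.0]
force: [0.1, -0.4, -3.6]
gripper_width: 29.0
gripper_force: 35.0
```

```bash
python3 -m crank '[{"dx":0,"dy":0,"dz":-0.001,"yaw":0},{"dx":0,"dy":0,"dz":0,"yaw":0},{"dx":0,"dy":0,"dz":0,"yaw":0}]' 0 35
```

```text
time_s: 9.28
ee_pos: [494.3, -28.0, 36.9]
ee_rot: [180.0, 0.0, 90.0]
force: [-2.9, 0.7, 6.1]
gripper_width: 29.3
gripper_force: 35.0
```

The force went from -3.6 to +6.1 N, so the lid is down. I'm releasing and rising straight up.

```bash
python3 -m crank '[{"dx":0,"dy":0,"dz":0,"yaw":0},{"dx":0,"dy":0,"dz":0,"yaw":0},{"dx":0,"dy":0,"dz":0,"yaw":0},{"dx":0,"dy":0,"dz":0,"yaw":0},{"dx":0,"dy":0,"dz":0,"yaw":0},{"dx":0,"dy":0,"dz":0,"yaw":0},{"dx":0,"dy":0,"dz":0,"yaw":0},{"dx":0,"dy":0,"dz":0,"yaw":0}]' 1 20
python3 -m crank '[{"dx":0,"dy":0,"dz":0.02,"yaw":0},{"dx":0,"dy":0,"dz":0.04,"yaw":0},{"dx":0,"dy":0,"dz":0.05,"yaw":0},{"dx":0,"dy":0,"dz":0.05,"yaw":0},{"dx":0,"dy":0,"dz":0.04,"yaw":0},{"dx":0,"dy":0,"dz":0.02,"yaw":0},{"dx":0,"dy":0,"dz":0,"yaw":0},{"dx":0,"dy":0,"dz":0,"yaw":0}]' 1 20
python3 - <<'E'
from h import *
a=[cv2.cvtColor(eyes.grab_frame(n),cv2.COLOR_RGB2BGR) for n in("side","wrist")]
cv2.imwrite("pics/f1.png",cv2.resize(np.hstack([a[0][80:320,180:500],a[1][80:320,160:480]]),None,fx=1.25,fy=1.25))
E
```

```text
time_s: 10.28
ee_pos: [494.2, -28.0, 36.4]
ee_rot: [180.0, 0.0, 90.0]
force: [-0.4, -0.7, 0.5]
gripper_width: 91.4
gripper_force: 0.0
time_s: 11.28
ee_pos: [493.6, -28.0, 211.4]
ee_rot: [-179.9, -0.0, 90.0]
force: [-0.6, -0.3, 0.1]
gripper_width: 91.6
gripper_force: 0.0
```

View pics/f1.png

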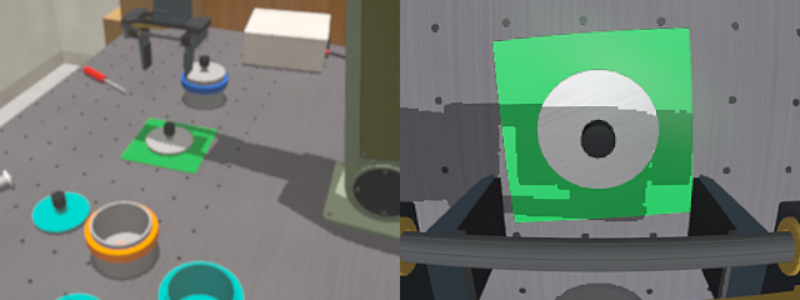

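The lid lies flat, knob up, wholly on the mat (wrist crop (598,130)). The orange canister stands open in place, and the blue lid hasn't been touched.

```bash
python3 -c "
from workcell import ticket
print(ticket.job_done())"
```

```text
the job is handed in; nothing more can be done
None
```

The orange-banded canister is open: its lid lies knob up, wholly on the green mat and released. The canister stands where it was, the blue lid was left alone, and the job was handed in after about 11 s.

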